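Push the catch tray under the clamped graphics card

ROBOT

A 7-joint arm with a two-finger parallel gripper is mounted at the origin on the work surface. World frame = base frame: x ahead of the robot, y to its left, z up, the work surface at z = 0. Lengths are in m, angles in rad, forces in N, time in s.
With the tool pointing down it reaches from about 0.425 to 0.875 m from the base axis. Payload 4.7 kg.
Tool frame: the origin (TCP) lies at the very end of the fingers, on their centre line; the grasp point (between the pads) lies 19 mm behind it; z points along the fingers, y is the line along which they close (so a half turn about z gives the same grasp; the last joint's range is limited). The gripper opens to 85 mm and grips with 20 to 120 N. Pads are 22 mm wide; open, the fingers measure 114 mm over their backs; the gripper's body (76 mm by 85 mm) begins 54 mm behind the grasp point. The pads swing forward as they close: fully open they stand 13 mm farther back than shut.
Start: joints at [1.262, 0.321, -0.07, 1.45, 0.023, 1.371, -0.057], TCP at [0.206, -0.616, 0.231] pointing down, gripper open.
Joint ranges: [-2.86, 2.86], [-0.3, 2.09], [-1.38, 1.24], [0.06, 2.45], [-1.56, 4.7], [0.09, 2.05], [-2.69, 2.69]. Speed limits (rad/s): [2.57, 2.57, 3.14, 3.14, 3.14, 3.14, 3.14].

INTERFACE

Orientations are given as a unit quaternion [w, x, y, z].
In Python, from cell import arm gives the robot as it stands.
- The arm moves only by the tool step_arm, never from a script. Its argument "commands" is a list of rows, each a list of 3 entries, a list of its own where there are three numbers: the gripper command: -1 is fully open, 1 is shut, values between are in proportion, then the shift along the world's x, y, z each as a share of 0.5 m, from -1 to 1, then the turn, a rotation vector about the world's x, y, z each as a share of 180 degrees, from -1 to 1. A call has 1 to 12 rows; each row is the pose to reach, as a shift and turn from the pose commanded when the call began, turning the shorter way round; what a row does not reach only later rows make up. A row lasts 1/8 s, in which the tool goes at most 62.5 mm and 10.7 degrees, less where a joint would pass 70% of its speed; a pose out of reach is approached as far as the arm can. A call with a number of a shift or a turn outside -1 to 1 is refused whole. A call with a gripper value outside its range is refused whole. The fingers move at their own pace and stop on an object; the grip force is fixed at half the most. Time passes only in rows, so rows that repeat a pose let the fingers close. It gives the time, the measured TCP pose, the force, the opening and the grip force at its end, in the units of the state.
- arm.read_state(): the state, without advancing time (a new reading comes with each control period).
- arm.read_camera(name): name is "side" or "top"; returns a dict with "image" (480x640x3 uint8, red, green, blue), "fx", "fy", "cx", "cy" (pixels), "R" (3x3) and "t" (3): a world point X has camera coordinates R X + t. Camera axes: x right, y down, z forward; pixel columns grow to the right and rows downward; lengths in m; the calibration is good to about 2 mm. A picture is of the moment at which its call begins. There is no depth.
- arm.close_job(): hands the job in; it is judged then, once.
The state is a dict: "t": time; "joints": joint angles; "qvel": joint speeds; "joint_efforts": joint torques, N m; "ee_pos": TCP position; "orientation": TCP orientation; "force": force on the tool from outside, world axes, zero at the start; "moment": the same for the moment, N m; "grip_width": opening from 0.0 (shut) to 1.0 (fully open); "grasp_force": force on a finger pad.
Only numpy, scipy, OpenCV 4.12 (cv2) and the standard library are available. Lean on these libraries where they do the work, as an engineer would, in place of code of your own. Each camera call takes 0.05 s, during which the arm holds its last target. There are 200 camera calls.

TASK

The big square chip on the graphics card clamped in the low board vise is about to be desoldered. With your fingertips push the shallow steel catch tray along the bench and in under the card, squarely between the vise's two jaws, until the big chip is over the middle of the tray, and then move clear. The tray stays flat on the bench all the way (never lift, carry or tip it); do not touch the card or ram the vise, and leave everything else on the bench where it lies.

Things in the scene. Friction and masses are not known exactly. Their poses are not given: they have to be found in the camera images.
- tray: loose shallow open steel tray, 120 mm along its own x, 150 mm along its own y, 15 mm high, walls 2 mm thick and upright, about 0.17 to 0.34 kg; lies flat on the bench beside the vise, turned somewhat out of line; origin at the centre of its underside. Either of its 120 mm ends may go in first
- vise: heavy low board vise, fixed to the bench. Origin on the bench straight under the chip's centre. Two upright jaw blocks stand on the bench at its own x = -93 to -69 and +69 to +93 mm, each 140 mm long (y = -70 to +70) and 36 mm high, screws on top up to 49 mm; the passage between them is 138 mm wide, runs along the vise's own y and is open at both ends
- rod_a (a point): middle of the round 8 mm steel rod that crosses the passage at the vise's y = -58 mm, joining the jaws; its underside is 20 mm above the bench; it runs from the vise's x = -93 to +134 mm
- rod_b (a point): the same for the second rod, at the vise's y = +58 mm. With the tray centred under the chip, each end of the tray sticks out 13 mm beyond the rod and 5 mm beyond the jaws
- card: red graphics card clamped level between the jaws, 144 mm (vise x) by 98 mm (vise y), underside 24 mm above the bench with solder pins down to 22 mm, parts on top up to 37 mm; its frame coincides with the vise's. Delicate
- chip (a point): centre of the top of the big square chip (36 mm square, in the middle of the card), 28 mm above the bench, straight above the vise's origin
- spool: bystander: green-flanged solder spool standing on end, 62 mm diameter, 52 mm tall; origin at the centre of its underside
- alcohol: bystander: white plastic alcohol bottle, 60 mm diameter, 145 mm tall; origin at the centre of its underside
- flux: bystander: small amber flux bottle with a white dropper tip, 29 mm diameter, 81 mm tall; origin at the centre of its underside
- cutters: bystander: side cutters lying flat, about 130 mm long, handles towards their own -x, 13 mm high; origin under the pivot
- tweezers: bystander: tweezers lying flat, 130 mm long along their own x, 8 mm high; origin under their middle
- cooler: bystander: the cooler taken off the card, finned block with a fan, 76 x 66 x 35 mm; origin at the centre of its underside
- wick: bystander: small flat reel of desoldering braid lying on its side, 40 mm diameter, 13 mm high; origin at the centre of its underside
- screwdriver: bystander: screwdriver lying along its own x, 150 mm long
Things that resemble listed ones, but are neither listed nor needed, are in the scene too. Of the things that look like the tray, the largest one is meant.

How it is judged:
By the outcome, as a careful person would: the job done as asked, in the order asked, and still so for the second after the job is handed in, with the robot touching nothing.
It also fails if it takes over 70 s, if anything falls off the work surface, if the arm or the gripper's body presses on something with over 40 N, if the wrist force passes 120 N, or if a joint passes its speed limit or range.

## Working session

There is one attempt and no reset: what is moved stays moved. The work goes in short steps, Python scripts to look and compute and a tool call to move; the robot and the scene stay as the last step left them, time stands still between calls to the robot, and variables do not carry over. Pictures are saved under pics/ and viewed, at most 10 in all, crops included, and the job is handed in when it is done.

Besides the shell and the picture viewer there is one more tool, called after "Call:" by a JSON object that holds its "method" and its "body". step_arm: Moves the arm, as the interface text tells. Shift numbers are shares of 0.5 m and turn numbers shares of 180 degrees, none past 1 either way. Its arguments: {"type":"object","properties":{"commands":{"type":"array","items":{"type":"array"}}},"required":["commands"]}

```bash
mkdir -p pics
python3 - <<'E'
from cell import arm
import cv2,numpy as np,pickle
for n in("top","side"):
    c=arm.read_camera(n); cv2.imwrite(f"pics/{n}0.png",c["image"][:,:,::-1]); pickle.dump(c,open(f"{n}0.pkl","wb"))
    print(n,c["fx"],c["cx"],c["cy"],np.round(c["R"],3).tolist(),np.round(c["t"],3), np.round(-c["R"].T@c["t"],3))
s=arm.read_state();print(s["ee_pos"],s["orientation"],s["t"])
E
```

```text
top 442.0399566311129 321.15627737209667 236.31074977090347 [[0.017, -1.0, -0.019], [-0.992, -0.014, -0.125], [0.125, 0.021, -0.992]] [-0.001  0.577  0.908] [ 0.459 -0.011  0.973]
side 624.7641277944774 318.88510694824777 240.96626543974756 [[-0.99, -0.14, -0.007], [-0.067, 0.517, -0.853], [0.123, -0.845, -0.521]] [0.569 0.091 1.41 ] [0.396 1.223 0.816]
[ 0.20600894 -0.61596583  0.23031641] [-8.60682990e-04  9.87001054e-01  1.60711376e-01 -1.80714495e-04] 0.1
```

View pics/top0.png

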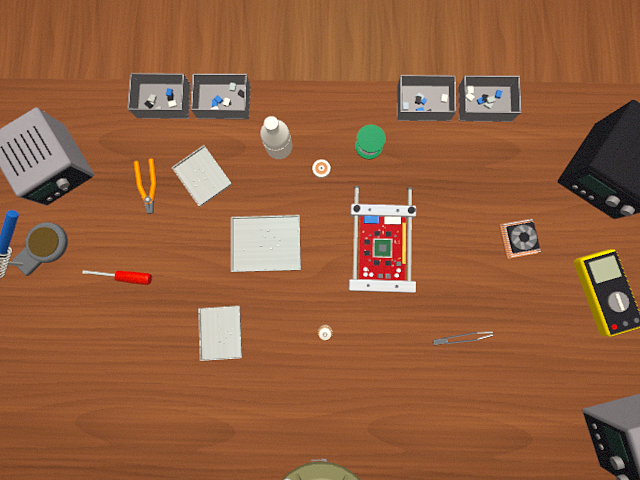

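View pics/side0.png

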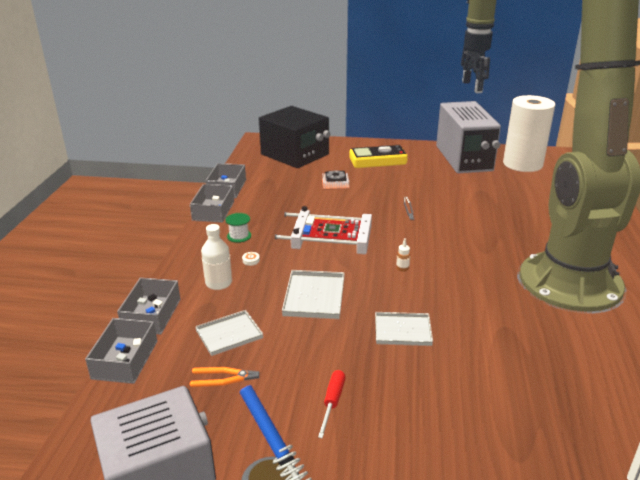

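The tray is the largest pan, at top px (231–301, 215–272). The vise is centred near (383,248), with its passage running roughly along world y. The two smaller pans are decoys. Next I'll measure both precisely.

```bash
cat > h.py <<'E'
import cv2,numpy as np
def ray(c,uv,z):
    uv=np.atleast_2d(uv).astype(float)
    d=np.c_[(uv[:,0]-c["cx"])/c["fx"],(uv[:,1]-c["cy"])/c["fy"],np.ones(len(uv))]@c["R"]
    o=-c["R"].T@c["t"]
    return (o+d*((z-o[2])/d[:,2])[:,None])[:,:2]
def blobs(c,m,z,amin):
    n,l,s,_=cv2.connectedComponentsWithStats(m.astype(np.uint8))
    for i in range(1,n):
        if s[i,4]<amin: continue
        k=cv2.findContours((l==i).astype(np.uint8),cv2.RETR_EXTERNAL,cv2.CHAIN_APPROX_NONE)[0][0][:,0]
        p=ray(c,k,z)*1000
        r=cv2.minAreaRect(p.astype(np.float32))
        yield s[i],np.round(r[0],1),np.round(r[1],1),round(r[2],1)
def look(c,hi=60,amin=300):
    im=c["image"]; h=cv2.cvtColor(im,cv2.COLOR_RGB2HSV)
    m=(h[:,:,1]<hi)&(h[:,:,2]>110)
    for z in(.015,.036):
        for b in blobs(c,m,z,amin): print(z,*b)
E
python3 - <<'E'
import pickle,numpy as np,cv2
from h import *
c=pickle.load(open("top0.pkl","rb"));look(c)
im=c["image"].astype(int)
m=(im[:,:,0]>150)&(im[:,:,1]<80)&(im[:,:,2]<90); m[:,:340]=0;m[:,430:]=0
m=cv2.morphologyEx(m.astype(np.uint8),cv2.MORPH_CLOSE,np.ones((9,9)))
for b in blobs(c,m,.0256,300):print("card",*b)
g=(im[:,:,1]>im[:,:,0]+5);g[:220]=0;g[270:]=0;g[:,:360]=0;g[:,405:]=0
for b in blobs(c,g,.028,20):print("chip",*b)
b=im[180:310,340:430];cv2.imwrite("pics/v.png",cv2.resize(im[180:310,220:430].astype(np.uint8)[:,:,::-1],None,fx=3.8,fy=3.8))
E
```

```text
0.015 [ 128   74   56   36 1130] [909.6 395.2] [ 84.6 125.5] 0.4
0.015 [ 191   74   56   37 1245] [909.7 249.9] [ 86.6 125.8] 0.4
0.015 [ 400   75   56   37 1302] [ 910.9 -227.2] [ 85.9 125.7] 0.4
0.015 [ 464   76   57   37 1251] [ 909.8 -372.4] [ 85.6 125.5] 0.5
0.015 [   0  107   87   89 3788] [760.6 660.3] [193.2 167.4] 34.1
0.015 [261 116  31  43 982] [804.6 115.4] [102.4  62.8] 19.2
0.015 [ 172  145   59   61 1896] [714.  279.5] [110.6  89.1] 36.9
0.015 [ 349  186   67  107 2209] [ 577.6 -124.6] [141.7 230.2] 89.4
0.015 [ 231  215   70   57 3797] [563.5 130.7] [120.8 150.5] 2.4
0.015 [  0 223  65  55 859] [540.4 652.9] [ 82.8 162.7] 32.2
0.015 [512 225  25  25 394] [ 584.4 -430.8] [51.5 52.7] 87.9
0.015 [589 255  33  29 608] [ 518.1 -599.3] [47.5 58.2] 17.0
0.015 [608 292  21  20 332] [ 449.4 -623.1] [39.9 42.4] 1.0
0.015 [ 198  306   44   55 2181] [369.6 222.6] [110.4  89.7] 4.8
0.015 [ 583  394   57   72 1377] [ 212.3 -627.2] [150.4 105.1] 44.8
0.036 [ 128   74   56   36 1130] [899.8 386.3] [ 82.8 122.7] 0.4
0.036 [ 191   74   56   37 1245] [899.8 244.2] [ 84.7 123. ] 0.4
0.03
[... 314 characters left out ...]
.2] 36.9
0.036 [ 349  186   67  107 2209] [ 575.  -122.2] [138.6 225.2] 89.4
0.036 [ 231  215   70   57 3797] [561.2 127.6] [118.2 147.2] 2.4
0.036 [  0 223  65  55 859] [538.6 638.3] [ 80.9 159.1] 32.2
0.036 [512 225  25  25 394] [ 581.6 -421.6] [50.4 51.5] 87.9
0.036 [589 255  33  29 608] [ 516.8 -586.4] [46.5 57. ] 17.0
0.036 [608 292  21  20 332] [ 449.6 -609.7] [39.  41.5] 1.0
0.036 [ 198  306   44   55 2181] [371.5 217.5] [107.9  87.7] 4.8
0.036 [ 583  394   57   72 1377] [ 217.7 -613.7] [147.1 102.8] 44.8
card [ 358  216   55   64 2185] [ 555.9 -128.7] [116.4 135.3] 89.5
chip [364 220  15   3  43] [612.9 -98.7] [ 4.4 30.2] 0.8
chip [374 239  17  18 270] [ 555.7 -122.4] [37.  34.3] 0.1
```

View pics/v.png

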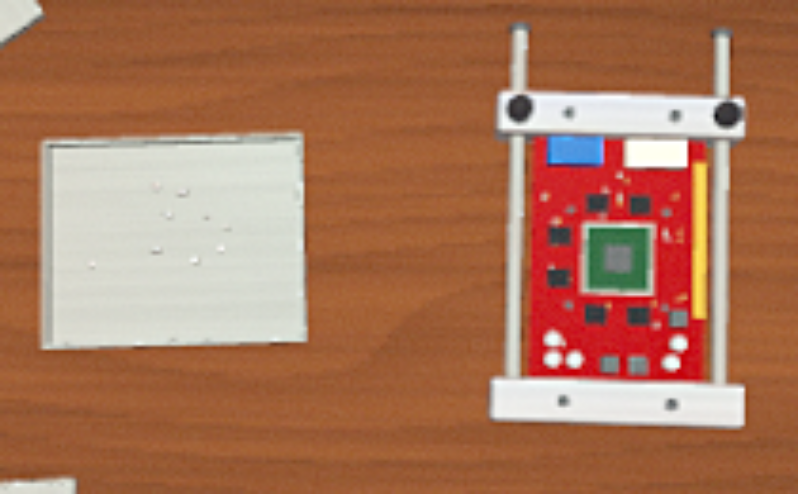

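Run:
```python
import pickle,numpy as np,cv2
from h import *
c=pickle.load(open("top0.pkl","rb"))
im=c["image"];h=cv2.cvtColor(im,cv2.COLOR_RGB2HSV)
m=((h[:,:,1]<70)&(h[:,:,2]>100)).astype(np.uint8)
v=m.copy();v[:,:345]=0;v[:,425:]=0
v=cv2.morphologyEx(v,cv2.MORPH_CLOSE,np.ones((7,7)));j=cv2.morphologyEx(v,cv2.MORPH_OPEN,np.ones((5,25)))
for b in blobs(c,j,.036,200):print("jaw",*b)
# top-surface edge: bottom edge of near jaw & top edge of far jaw, by line fit
for name,rows,f in(("far top edge",slice(195,225),np.argmax),("near low edge",slice(275,305),None)):
    P=[]
    for u in range(360,407):
        k=np.flatnonzero(v[rows,u]); 
        P.append((u,rows.start+(k[0] if f else k[-1])))
    w=ray(c,P,.036 if f else .02)*1000
    p=np.polyfit(w[:,1],w[:,0],1);print(name,np.degrees(np.arctan(p[0])),np.polyval(p,-122))
# rods: centre column by row, z=.024
for lo,hi in((352,360),(404,415)):
    P=[]
    for r in range(222,276):
        k=np.flatnonzero(m[r,lo:hi]); 
        if len(k):P.append((lo+k.mean(),r))
    w=ray(c,P,.024)*1000;p=np.polyfit(w[:,0],w[:,1],1);print("rod",np.degrees(np.arctan(p[0])),np.polyval(p,556))
# tray edges
k=m.copy();k[:,:225]=0;k[:,305:]=0;k[:210]=0;k[278:]=0
for t,ax,rng in(("top",0,range(237,296)),("bot",0,range(237,296)),("left",1,range(221,267)),("right",1,range(221,267))):
    P=[]
    for q in rng:
        a=np.flatnonzero(k[:,q] if ax==0 else k[q]); e=a[0] if t in("top","left") else a[-1]
        P.append((q,e) if ax==0 else (e,q))
    w=ray(c,P,.015)*1000; w=w if ax==0 else w[:,::-1]
    p=np.polyfit(w[:,1],w[:,0],1);print(t,np.degrees(np.arctan(p[0])),np.polyval(p,131 if ax==0 else 563))
```

```text
jaw [400  86  25  26 650] [ 887.8 -188. ] [53.2 58.9] 89.7
jaw [351 204  65  15 840] [ 633.7 -123.6] [ 30.5 137.3] 0.5
jaw [ 349  274   67   18 1041] [ 480.9 -121.3] [ 35.6 138.8] 0.9
far top edge 1.1062649563021003 648.0207028987974
near low edge 1.008275052144226 463.751872437791
rod -1.0839494484798065 -64.64447571886635
rod -1.711348528006723 -181.12585255736118
top -2.567909216282283 623.28276241861
bot -2.720615653188888 504.0348826066815
left 2.424887163977127 206.02678854429195
right 2.4194129971643887 56.450655742028815
```

Call:
{"method": "step_arm", "body": {"commands": [[-1,[0.59,0.23,0],[0,0,0.15]],[-1,[0.59,0.23,0],[0,0,0.15]],[-1,[0.59,0.23,0],[0,0,0.15]],[-1,[0.59,0.23,0],[0,0,0.15]],[-1,[0.59,0.23,0],[0,0,0.15]],[-1,[0.65,0.97,0],[0,0,0.39]],[-1,[0.65,0.97,0],[0,0,0.39]],[-1,[0.65,0.97,0],[0,0,0.39]],[-1,[0.65,0.97,0],[0,0,0.39]],[-1,[0.65,0.97,0],[0,0,0.39]],[-1,[0.65,0.97,0],[0,0,0.39]],[-1,[0.65,0.97,0],[0,0,0.39]]]}}

```text
t: 1.6
ee_pos: [0.5318, -0.1245, 0.2317]
orientation: [-0.0, 0.711, 0.703, 0.001]
force: [0.2, -1.2, -0.1]
grip_width: 1.0
grasp_force: 0.0
```

Call:
{"method": "step_arm", "body": {"commands": [[-1,[0.06,0.74,0],[0,0,-0.0025]],[-1,[0.06,0.74,0],[0,0,-0.0025]],[-1,[0.06,0.74,0],[0,0,-0.0025]],[-1,[0.06,0.74,0],[0,0,-0.0025]],[-1,[0.06,0.74,0],[0,0,-0.0025]],[-1,[0.06,0.74,0],[0,0,-0.0025]],[-1,[0.06,0.74,-0.2],[0,0,-0.0025]],[-1,[0.06,0.74,-0.2],[0,0,-0.0025]],[-1,[0.06,0.74,-0.4],[0,0,-0.0025]],[-1,[0.06,0.74,-0.4],[0,0,-0.0025]],[-1,[0.06,0.74,-0.42],[0,0,-0.0025]],[-1,[0.06,0.74,-0.42],[0,0,-0.0025]]]}}

```text
t: 3.1
ee_pos: [0.5616, 0.2383, 0.0215]
orientation: [-0.0, 0.718, 0.696, -0.0]
force: [0.4, -0.7, 0.9]
grip_width: 1.002
grasp_force: 0.0
```

Run:
```python
from cell import arm
import cv2
a=arm.read_camera("side")["image"];b=arm.read_camera("top")["image"]
a=cv2.resize(a[180:380,180:460],None,fx=2,fy=2);b=cv2.resize(b[180:320,180:340],None,fx=1.5,fy=400/140)
cv2.imwrite("pics/p1.png",cv2.hconcat([a,cv2.resize(b,(240,400))])[:,:,::-1])
s=arm.read_state();print(s["ee_pos"],s["force"])
```

```text
[0.5626829  0.2390673  0.02328162] [-0.41356466  0.2249676   0.75616808]
```

View pics/p1.png

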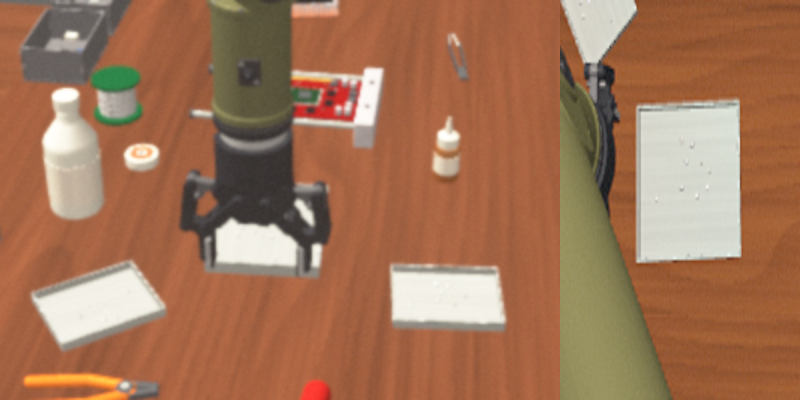

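The fingers are behind the tray's outer end, with the tips about 35 mm up. I'll lower gently.

Call:
{"method": "step_arm", "body": {"commands": [[-1,[0,0,-0.02],[0,0,0]],[-1,[0,0,-0.035],[0,0,0]],[-1,[0,0,-0.035],[0,0,0]]]}}

```text
t: 3.58
ee_pos: [0.5606, 0.2382, 0.0031]
orientation: [-0.0, 0.718, 0.696, -0.001]
force: [0.1, -0.1, 0.3]
grip_width: 1.002
grasp_force: 0.0
```

Call:
{"method": "step_arm", "body": {"commands": [[-1,[0,0,-0.008],[0,0,0]],[-1,[0,0,-0.012],[0,0,0]],[-1,[0,0,-0.016],[0,0,0]],[-1,[0,0,-0.016],[0,0,0]]]}}

```text
t: 4.08
ee_pos: [0.5611, 0.2385, -0.0043]
orientation: [-0.0, 0.718, 0.696, -0.0]
force: [0.9, 0.6, 0.3]
grip_width: 0.996
grasp_force: 0.0
```

Run:
```python
from cell import arm
import numpy as np
for i in range(4):
    arm.read_camera("top");s=arm.read_state();q=s["orientation"];print(np.round(s["ee_pos"],4),np.round(s["force"],1),np.degrees(2*np.arctan2(q[2],q[1]))-90)
```

```text
[ 0.5612  0.2386 -0.0042] [0.1 0.9 0.2] -1.75430632840623
[ 0.5612  0.2386 -0.0041] [-0.5  0.   0.9] -1.7536175856707388
[ 0.5612  0.2386 -0.0041] [-0.2 -0.1  0.2] -1.7523570457710207
[ 0.5613  0.2386 -0.004 ] [0.8 0.5 0.1] -1.7538328599356703
```

Call:
{"method": "step_arm", "body": {"commands": [[-1,[0,-0.02,0],[0,0,0.0036]],[-1,[0,-0.035,0],[0,0,0.0036]],[-1,[0,-0.05,0],[0,0,0.0036]],[-1,[0,-0.065,0],[0,0,0.0036]],[-1,[0,-0.08,0],[0,0,0.0036]],[-1,[0,-0.1,0],[0,0,0.0036]],[-1,[0,-0.12,0],[0,0,0.0036]],[-1,[0,-0.14,0],[0,0,0.0036]],[-1,[0,-0.16,0],[0,0,0.0036]],[-1,[0,-0.18,0],[0,0,0.0036]],[-1,[0,-0.19,0],[0,0,0.0036]],[-1,[0,-0.19,0],[0,0,0.0036]]]}}

```text
t: 5.78
ee_pos: [0.5612, 0.1425, -0.0043]
orientation: [0.0, 0.714, 0.7, -0.0]
force: [-0.1, 0.8, 0.5]
grip_width: 1.0
grasp_force: 0.0
```

```bash
cat > t.py <<'E'
from cell import arm
import numpy as np,cv2,sys
from h import *
s=arm.read_state();q=s["orientation"];print(np.round(s["ee_pos"],4),np.round(s["force"],1),np.degrees(2*np.arctan2(q[2],q[1]))-90)
o=[]
for n in("top","side"):
    c=arm.read_camera(n);im=c["image"]
    h=cv2.cvtColor(im,cv2.COLOR_RGB2HSV);m=((h[:,:,1]<70)&(h[:,:,2]>100))
    print(n)
    for b in blobs(c,m,.015,500):
        if 400<b[1][0]<640 and -200<b[1][1]<170: print(*b)
    o.append(im[150:350,230:450] if n=="top" else im[180:340,220:420])
cv2.imwrite(sys.argv[1],cv2.hconcat([cv2.resize(i,(400,int(400*i.shape[0]/i.shape[1])//4*4))[:320] for i in o])[:,:,::-1])
E
python3 t.py pics/p2.png
```

```text
[ 0.5612  0.1425 -0.0043] [-0.1  0.8  0.5] -1.1560428194957382
top
[ 349  186   67  107 2295] [ 577.6 -124.4] [142.3 230.4] 89.4
[ 265  217   70   58 3402] [559.1  57.2] [152.9 121.9] 89.1
side
[332 214  40  40 632] [ 507.2 -126.8] [102.8 192.1] 7.0
[296 272  42  28 816] [562.8 109.2] [ 84.1 105.4] 84.4
```

View pics/p2.png

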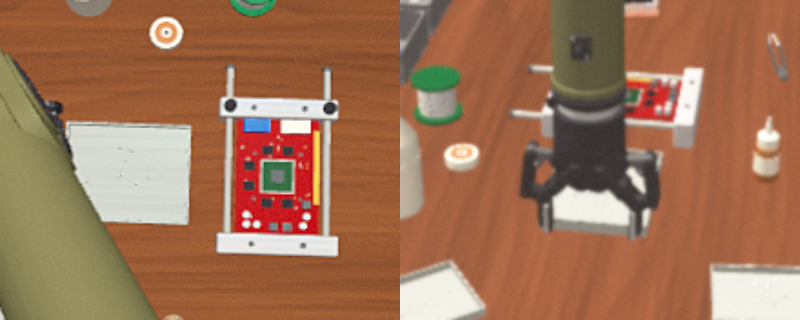

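Tray is squared and on the passage line. Its centre is about (559, 56), and it still has about 178 mm to go. Continuing.

Call:
{"method": "step_arm", "body": {"commands": [[-1,[0,-0.01,0],[0,0,0]],[-1,[-0.0006,-0.03,0],[0,0,0]],[-1,[-0.001,-0.05,0],[0,0,0]],[-1,[-0.0014,-0.07,0],[0,0,0]],[-1,[-0.0018,-0.09,0],[0,0,0]],[-1,[-0.0022,-0.11,0],[0,0,0]],[-1,[-0.0026,-0.13,0],[0,0,0]],[-1,[-0.003,-0.15,0],[0,0,0]],[-1,[-0.0034,-0.17,0],[0,0,0]],[-1,[-0.0038,-0.19,0],[0,0,0]],[-1,[-0.004,-0.2,0],[0,0,0]],[-1,[-0.004,-0.2,0],[0,0,0]]]}}

```text
t: 7.38
ee_pos: [0.5591, 0.0426, -0.0042]
orientation: [0.0, 0.714, 0.7, -0.0]
force: [0.3, -0.1, -1.1]
grip_width: 1.0
grasp_force: 0.0
```

```bash
python3 t.py pics/p3.png
```

```text
[ 0.5591  0.0426 -0.0042] [ 0.3 -0.1 -1.1] -1.155028775038943
top
[ 328  186   88  107 3292] [ 577.8 -100.4] [190.2 230.5] 89.4
side
[339 214  33  40 579] [ 498.8 -128.1] [ 84.6 192.5] 6.5
[304 248  40  26 765] [561.1   7.3] [ 92.1 104.1] 86.2
```

View pics/p3.png

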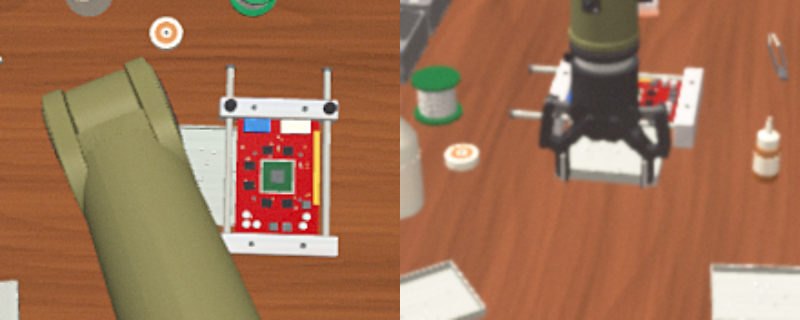

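Tray is entering centred between the jaws with no contact force. I'll do most of the remaining 78 mm.

Call:
{"method": "step_arm", "body": {"commands": [[-1,[0,-0.01,0],[0,0,0]],[-1,[-0.0004,-0.025,0],[0,0,0]],[-1,[-0.0008,-0.04,0],[0,0,0]],[-1,[-0.001,-0.055,0],[0,0,0]],[-1,[-0.0014,-0.07,0],[0,0,0]],[-1,[-0.0018,-0.085,0],[0,0,0]],[-1,[-0.002,-0.1,0],[0,0,0]],[-1,[-0.0022,-0.115,0],[0,0,0]],[-1,[-0.0026,-0.13,0],[0,0,0]],[-1,[-0.0028,-0.142,0],[0,0,0]],[-1,[-0.003,-0.15,0],[0,0,0]],[-1,[-0.003,-0.15,0],[0,0,0]]]}}

```text
t: 8.98
ee_pos: [0.5576, -0.0322, -0.0042]
orientation: [0.0, 0.714, 0.7, -0.0]
force: [-0.8, -0.7, -0.1]
grip_width: 1.0
grasp_force: 0.0
```

```bash
python3 t.py pics/p4.png
python3 - <<'E'
from cell import arm
import cv2
c=arm.read_camera("top")["image"];cv2.imwrite("pics/z4.png",cv2.resize(c[195:300,330:440],None,fx=5,fy=5,interpolation=cv2.INTER_CUBIC)[:,:,::-1])
E
```

```text
[ 0.5576 -0.0322 -0.0042] [-0.8 -0.7 -0.1] -1.1395830463053471
top
[ 377  187   39  106 1345] [ 573.8 -166.2] [228.6  82.5] 8.7
side
[ 310  214   62   42 1049] [ 537.3 -125. ] [209.3 143.7] 89.0
```

View pics/z4.png

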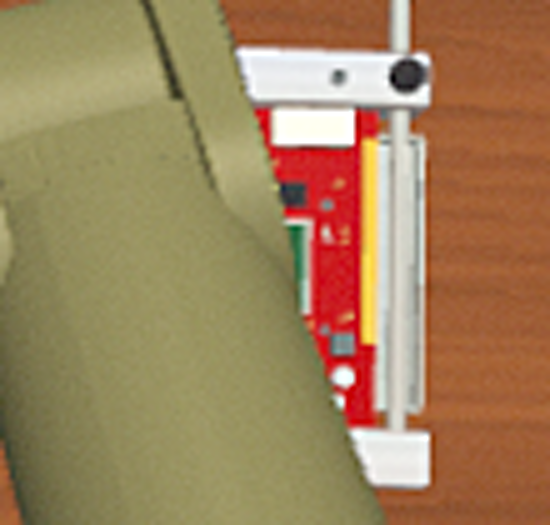

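Run:
```python
import numpy as np,cv2
from h import *
from cell import arm
c=arm.read_camera("top");h=cv2.cvtColor(c["image"],cv2.COLOR_RGB2HSV)
m=(h[:,:,1]<70)&(h[:,:,2]>100)
P=[(np.flatnonzero(m[r,400:425])[-1]+400,r) for r in range(228,272)]
w=ray(c,P,.015)*1000;p=np.polyfit(w[:,0],w[:,1],1);print("lead y",np.polyval(p,556),np.degrees(np.arctan(p[0])))
P=[(411,195+138/5),(411,195+412/5)];print("x ends",ray(c,P,.015)*1000)
P=[(411,195+108/5),(411,195+430/5)];print("jaw inner",ray(c,P,.036)*1000)
```

```text
lead y -193.12914560927882 -0.5499041650408955
x ends [[ 612.64542148 -187.14125856]
 [ 493.27077333 -186.09630976]]
jaw inner [[ 622.2801331  -183.40113181]
 [ 484.97029817 -182.19918693]]
```

Tray is 4.5 mm short and laterally centred within about 1 mm. I'll finish the push, back off along +y, then lift.

Call:
{"method": "step_arm", "body": {"commands": [[-1,[0,-0.004,0],[0,0,0]],[-1,[0,-0.009,0],[0,0,0]],[-1,[0,-0.009,0],[0,0,0]],[-1,[0,-0.009,0],[0,0,0]],[-1,[0,0.02,0],[0,0,0]],[-1,[0,0.08,0],[0,0,0]],[-1,[0,0.16,0],[0,0,0]],[-1,[0,0.24,0],[0,0,0]],[-1,[0,0.3,0.1],[0,0,0]],[-1,[0,0.4,0.2],[0,0,0]],[-1,[0,0.5,0.3],[0,0,0]],[-1,[0,0.6,0.4],[0,0,0]]]}}

```text
t: 10.68
ee_pos: [0.5569, 0.2533, 0.1801]
orientation: [0.0, 0.714, 0.7, 0.0]
force: [0.4, 0.4, 0.5]
grip_width: 1.001
grasp_force: 0.0
```

Call:
{"method": "step_arm", "body": {"commands": [[-1,[0,0.1,0],[0,0,0]],[-1,[0,0.1,0],[0,0,0]],[-1,[0,0.1,0],[0,0,0]]]}}

```text
t: 11.05
ee_pos: [0.5571, 0.301, 0.1778]
orientation: [0.0, 0.714, 0.701, -0.001]
force: [-1.2, -0.1, 1.1]
grip_width: 1.001
grasp_force: 0.0
```

Run:
```python
import numpy as np,cv2
from h import *
from cell import arm
c=arm.read_camera("top");h=cv2.cvtColor(c["image"],cv2.COLOR_RGB2HSV)
cv2.imwrite("pics/f.png",c["image"][:,:,::-1])
m=(h[:,:,1]<70)&(h[:,:,2]>100)
for n,l,k in(("left",335,0),("right",400,-1)):
    P=[(np.flatnonzero(m[r,l:l+28])[k]+l,r) for r in range(230,270)]
    w=ray(c,P,.015)*1000;p=np.polyfit(w[:,0],w[:,1],1);print(n,np.polyval(p,556),np.degrees(np.arctan(p[0])))
s=arm.read_state();print(s["ee_pos"],s["t"])
```

```text
left -46.56907587699837 -1.3043468036163406
right -196.27794270367679 -2.3263737432475398
[0.55763997 0.29994827 0.17768484] 11.1
```

View pics/f.png

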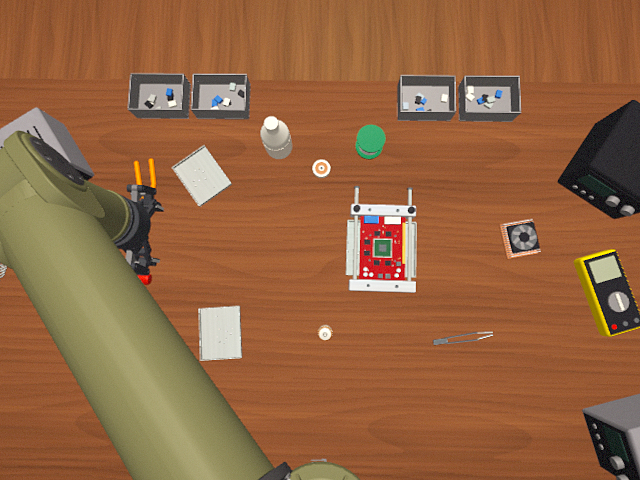

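The tray sits square under the card. Its ends are at y = −46.6 and −196.3 mm, so its centre is −121.4 against the chip's −122.4. Nothing else on the bench has moved, and the arm is clear.

```bash
python3 -c "
from cell import arm
print(arm.close_job())"
```

```text
the job is handed in; nothing more can be done
None
```

The tray is under the card, square between the jaws and centred under the big chip to about 1 mm; the arm is clear and the job is handed in (about 11 s used).

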